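Vent the aquarium filter

ROBOT

A 6-joint arm with a two-finger parallel gripper is mounted at the origin on the work surface. World frame = base frame: x ahead of the robot, y to its left, z up, the work surface at z = 0. Lengths are in m, angles in rad, forces in N, time in s.
With the tool pointing down it reaches from about 0.35 to 0.8 m from the base axis. Payload 7.3 kg.
Tool frame: the origin (TCP) lies at the very end of the fingers, on their centre line; the grasp point (between the pads) lies manip.grasp_offset behind it (manip.grasp_offset is the distance from the TCP to the grasp point, in m); z points along the fingers, y is the direction in which the jaws open and shut (so a half turn about z gives the same grasp; the last joint's range is limited). The gripper opens to 85 mm and grips with 20 to 120 N. Pads are 22 mm wide; open, the fingers measure 114 mm over their backs; the gripper's body (76 mm by 85 mm) begins 54 mm behind the grasp point. The pads swing forward as they close: fully open they stand 13 mm farther back than shut.
Start: joints at [1.074, 0.342, 1.524, -0, 1.275, -0.146], TCP at [0.18, 0.493, 0.231] pointing down, gripper open.
Joint ranges: [-2.53, 2.53], [-0.77, 2.02], [0.04, 2.7], [-1, 4.14], [0.28, 2.66], [-3.11, 3.11]. Speed limits (rad/s): [2.57, 2.57, 3.14, 3.14, 3.14, 3.14].

INTERFACE

Orientations are given as a unit quaternion [x, y, z, w].
In Python, from rig import manip gives the robot as it stands.
- The arm moves only by the shell command python3 -m inch 'ROWS' [FORCE]. ROWS is JSON, one flat list of numbers, 7 for each row, row after row: the closure, from 0 (fully open) to 1 (shut), then the shift along the tool's x, y, z in mm, then the turn, a rotation vector about the tool's x, y, z in rad. A call has 1 to 12 rows; each row is the pose to reach, as a shift and turn from the pose commanded when the call began, along the tool's axes at that moment; what a row does not reach only later rows make up. A row lasts 1/8 s, in which the tool goes at most 62.5 mm and 10.7 degrees, less where a joint would pass 70% of its speed; a pose out of reach is approached as far as the arm can. A call with a gripper value outside its range is refused whole. The fingers move at their own pace and stop on an object; FORCE is the grip in N (left out, the last holds). Time passes only in rows, so rows that repeat a pose let the fingers close. It gives the time, the measured TCP pose, the force and the opening at its end, in the units of the state.
- manip.state(): the state, without advancing time (a new reading comes with each control period).
- manip.read_camera(name): name is "scene" or "top" or "wrist"; returns a dict with "img" (400x640x3 uint8, red, green, blue), "fx", "fy", "cx", "cy" (pixels), "R" (3x3) and "t" (3): a world point X has camera coordinates R X + t; the wrist camera has in their place "mount" (4x4, takes a point from camera to tool coordinates, whose origin is the TCP and whose axes are the flange's). Camera axes: x right, y down, z forward; pixel columns grow to the right and rows downward; lengths in m; the calibration is good to about 2 mm. A picture is of the moment at which its call begins: read the wrist's pose just before it. There is no depth.
- manip.finish_job(): hands the job in, once; it reports no verdict.
The state is a dict: "time": time; "q": joint angles; "joint_vel": joint speeds; "joint_efforts": joint torques, N m; "eef_pos": TCP position; "eef_rot": TCP orientation; "force": force on the tool from outside, world axes, zero at the start; "moment": the same for the moment, N m; "gripper_width": finger opening in m.
Only numpy, scipy, OpenCV 4.12 (cv2) and the standard library are available. Lean on these libraries where they do the work, as an engineer would, in place of code of your own. Each camera call takes 0.05 s, during which the arm holds its last target. There are 200 camera calls.

TASK

Let the trapped air out of the aquarium filter: first push the red switch on the power strip over to off (away from the robot), then press the filter's yellow lever all the way down so that the black lid swings fully up, and keep it up for a good two seconds. Then ease the lever back up so slowly that the lid settles shut without slamming, and let go. Work the lid only through its lever, with the fingertips, and leave the blue priming button, the jar and the tube clip alone.

Things in the scene. Friction and masses are not known exactly. Their poses are not given: they have to be found in the camera images.
- filter: grey canister filter, a fixed box 160 (x) x 220 (y) x 150 mm high; origin at the centre of its underside, z up; its front faces its -x, roughly towards the robot. A black lid lies on top; a yellow lever sticks out of the front, its pivot at x = -92, y = 0, z = 85 mm. At x = -40, y = 135 mm stands a 90 mm high, 50 x 50 mm post with the priming button on top
- lever (a joint): angle of the yellow lever: 0 = up (at rest, lid shut), 0.30 = fully down on its stop. Lid angle = 3.4 x lever angle. The lid's weight pushes it back up: pressing at the pad takes about 3 (lid up) to 11 N (lid nearly shut) and the pad goes down about 39 mm. If let go, the lid falls shut in well under a second and slams
- lever_pad (a point): centre of the top face of the lever's pad, the place to press. The pad is 50 (filter's x) x 90 (y) x 12 mm, 130 mm in front of the lever's pivot, its top about 110 mm above the surface when up, 71 mm when down; it tilts from 0.15 rad front up to 0.15 rad front down
- lid (a joint): angle of the black lid: 0 = shut, 1.02 = fully up (fully up counts from 0.9). It counts as slammed when it closes faster than 1.5 rad/s at any moment; lifting the pad at 10 to 15 mm/s closes it at about 0.3 to 0.4 rad/s
- strip: grey power strip box, fixed, 150 (x) x 60 (y) x 45 mm high; origin at the centre of its underside; its +x points roughly away from the robot. It can stand on the left or the right of the filter. The red switch stands up out of its top, its pivot at x = -35, y = 0, z = 45 mm
- switch (a joint): angle of the red toggle switch (10 x 18 mm paddle, 34 mm long): near 0 = on, leaning about 0.45 rad towards the strip's -x (towards the robot); 0.90 = off, leaning 0.45 rad towards the strip's +x. It counts as off from 0.75. Stiff with friction (about 1 to 2 N at the tip), it stays where it is left
- switch_tip (a point): middle of the top end of the red switch, 31 mm above the strip's top when on or off, 34 mm midway. Turns with the switch
- prime (a joint): travel of the blue priming button (28 mm diameter) on the post beside the filter, in m: 0 = out, 0.006 = fully pressed; not to be pressed
- jar: white ceramic media jar with a cork, upright, 76 mm diameter, 110 mm high, loose; origin at the centre of its underside; stands on the side of the filter where the power strip is not; to be left alone
- clip: small aluminium tube clip, 45 x 22 x 19 mm, loose on the shelf just in front of the filter, 60 to 100 mm to the -y side of the lever's arm; origin at the centre of its underside; to be left alone
- lid_front (a point): middle of the front upper edge of the black lid (168 x 228 x 14 mm), which is hinged along the filter's far (+x) upper rim. Shut, it is 84 mm in front of the filter's centre and 164 mm up; as the lid opens it swings up and backwards, to about 300 mm up
Mind the look-alikes: they are no part of the job. Leave any pink or turquoise look-alike of the strip alone.

How it is judged:
On the way, in this order (a step that is already met when the one before it is completed fails the run):
1. the switch is pushed over to off (value of joint switch above 0.75 rad), for 0.1 s.
2. the lever is pressed by the fingers and the lid is kept fully up for 1.5 s (value of joint lid above 0.9 rad and contact force between the fingers and lever above 0.5 N), for 1.5 s.
3. the lid is shut again (value of joint lid below 0.05 rad), for 0.2 s.
At the end, for the whole second after the job is handed in: the switch is off (above 0.75 rad), the lid shut (below 0.05 rad) and still, the lever up (below 0.02 rad), the priming button not pressed, the jar upright and the clip and jar within 15 mm of where they stood (value of joint switch above 0.75 rad and value of joint lid below 0.05 rad and value of joint lever below 0.02 rad and velocity of joint lid between -0.1 and 0.1 rad/s and value of joint prime below 0.003 m and distance of each of jar, clip from where it was at the start of the episode below 0.015 m and angle between jar's own z axis and vertical below 0.2 rad); the robot touches nothing.
It fails at once if the lid slams (closes faster than 1.5 rad/s) (velocity of joint lid below -1.5 rad/s).
It fails at once if the lid is raised while the switch is still on (value of joint lid above 0.15 rad and value of joint switch below 0.6 rad).
It fails at once if the lid is touched by the robot instead of worked through its lever (contact force between any of the fingers, the arm and lid above 1 N).
It fails at once if the priming button is pressed (value of joint prime above 0.003 m).
It fails at once if the jar or the clip is pushed, lifted or tipped (distance of any of jar, clip from where it was at the start of the episode above 0.015 m or angle between jar's own z axis and vertical above 0.2 rad).
It also fails if it takes over 58 s, if anything falls off the work surface, if the arm or the gripper's body presses on something with over 40 N, if the wrist force passes 120 N, or if a joint passes its speed limit or range.

## Working session

There is one attempt and no reset: what is moved stays moved. The work goes in short steps, Python scripts to look and compute and a shell command to move; the robot and the scene stay as the last step left them, time stands still between calls to the robot, and variables do not carry over. Pictures are saved under pics/ and viewed, about 8 in all and at most 12, crops included, and the job is handed in when it is done.

```bash
mkdir -p pics; python3 - <<'E'
from rig import manip
import cv2,numpy as np
s=manip.state();print({k:np.round(v,4) for k,v in s.items()},manip.grasp_offset)
for n in("scene","top"):
    c=manip.read_camera(n);cv2.imwrite(f"pics/{n}0.png",c["img"][:,:,::-1])
    np.savez(f"pics/{n}0.npz",**{k:c[k] for k in("img","fx","fy","cx","cy","R","t")})
    print(n,c["fx"],c["cx"],c["cy"],np.round(c["R"],3).tolist(),np.round(-c["R"].T@c["t"],3))
E
```

```text
{'time': np.float64(0.0), 'q': array([ 1.0741,  0.3427,  1.525 , -0.    ,  1.2754, -0.146 ]), 'joint_vel': array([-0.    , -0.0007,  0.0007, -0.0014,  0.0008,  0.0004]), 'joint_efforts': array([-6.00000e-04, -4.33672e+01, -2.46012e+01, -2.00000e-04,
        7.70000e-03, -0.00000e+00]), 'eef_pos': array([0.1802, 0.4927, 0.2306]), 'eef_rot': array([ 1.745e-01,  9.847e-01, -8.000e-04, -2.000e-04]), 'force': array([-0.1561,  0.1143,  0.4391]), 'moment': array([-0.0364, -0.0013, -0.0249]), 'gripper_width': np.float64(0.0852)} 0.0187
scene 414.5958904725266 322.297499571362 205.79381158019828 [[0.717, 0.698, 0.002], [0.555, -0.568, -0.607], [-0.422, 0.436, -0.795]] [ 1.063 -0.471  1.011]
top 373.9104121756323 316.16988742510625 201.41267745623438 [[0.191, -0.982, 0.001], [-0.961, -0.187, -0.201], [0.198, 0.037, -0.98]] [ 0.425 -0.018  0.945]
```

View pics/scene0.png

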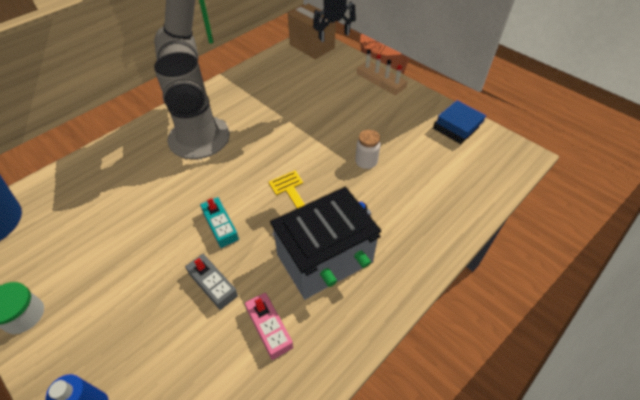

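View pics/top0.png

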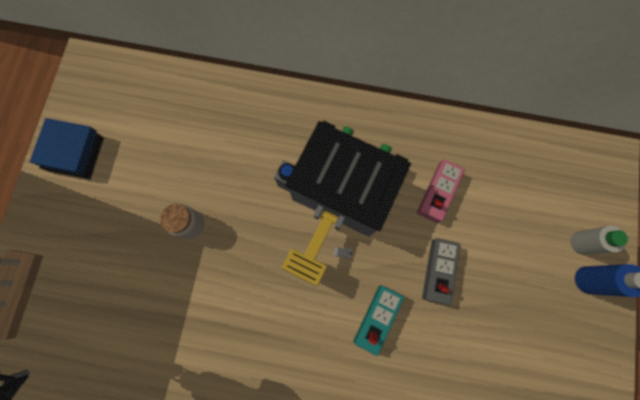

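The scene holds three strips, seen in the top view: turquoise (380,320), grey (442,272) and pink (441,190). The grey one fits the description. The yellow pad is at (305,267), the clip at (343,253), the jar at (180,220) and the blue button at (287,171). Next I'll measure and take a crop.

```bash
cat >h.py <<'E'
import numpy as np,cv2
def ray(c,uv):
    R=c["R"];o=-R.T@c["t"];d=R.T@np.array([(uv[0]-c["cx"])/c["fx"],(uv[1]-c["cy"])/c["fy"],1]);return o,d/np.linalg.norm(d)
def plane(c,uv,z):
    o,d=ray(c,uv);return o+d*(z-o[2])/d[2]
def tri(a,ua,b,ub):
    A=np.zeros((3,3));B=np.zeros(3);rs=[ray(a,ua),ray(b,ub)]
    for o,d in rs:
        P=np.eye(3)-np.outer(d,d);A+=P;B+=P@o
    x=np.linalg.solve(A,B);return x,max(np.linalg.norm((np.eye(3)-np.outer(d,d))@(x-o)) for o,d in rs)
def blobs(img,lo,hi,amin=15):
    m=cv2.inRange(cv2.cvtColor(img,cv2.COLOR_RGB2HSV),lo,hi)
    n,l,st,ce=cv2.connectedComponentsWithStats(m)
    return [(st[i].tolist(),ce[i].round(1).tolist(),cv2.minAreaRect(np.argwhere(l==i)[:,::-1].astype(np.float32))) for i in range(1,n) if st[i][4]>=amin]
E
python3 - <<'E'
from h import *
T=dict(np.load("pics/top0.npz"));S=dict(np.load("pics/scene0.npz"))
for n,c in(("top",T),("scene",S)):
    for nm,lo,hi in(("red",(0,170,60),(6,255,255)),("red2",(174,170,60),(180,255,255)),("yel",(20,180,100),(32,255,255)),("blk",(0,0,0),(180,120,48))):
        for b in blobs(c["img"],lo,hi,20 if nm!="blk" else 1500):
            print(n,nm,b[0],b[1], np.round(cv2.boxPoints(b[2]),1).tolist() if nm in("blk",) else "")
a=cv2.resize(T["img"][230:315,270:470],None,fx=4,fy=4,interpolation=cv2.INTER_CUBIC)
b=cv2.resize(S["img"][245:315,170:300],None,fx=3.5,fy=3.5,interpolation=cv2.INTER_CUBIC)
o=np.zeros((a.shape[0]+b.shape[0],800,3),np.uint8);o[:a.shape[0]]=a;o[a.shape[0]:,:b.shape[1]]=b
cv2.imwrite("pics/crop1.png",o[:,:,::-1])
E
```

```text
top red [434, 200, 8, 7, 38] [437.9, 203.0] 
top red [438, 284, 11, 9, 56] [443.1, 288.2] 
top red [369, 332, 8, 12, 61] [372.6, 338.1] 
top yel [302, 212, 34, 50, 324] [319.0, 235.9] 
top yel [284, 251, 41, 28, 200] [303.3, 265.3] 
top blk [278, 122, 132, 113, 7645] [346.9, 178.2] [[269.8999938964844, 189.8000030517578], [305.29998779296875, 112.5], [411.6000061035156, 161.1999969482422], [376.20001220703125, 238.5]]
scene red [376, 54, 6, 5, 20] [378.4, 55.9] 
scene red [396, 64, 6, 6, 24] [398.9, 66.4] 
scene red [208, 199, 8, 11, 58] [211.3, 204.5] 
scene red [195, 259, 10, 12, 73] [199.3, 264.5] 
scene red [256, 300, 9, 12, 70] [259.7, 305.5] 
scene yel [269, 171, 35, 38, 610] [288.1, 186.8] 
scene blk [271, 188, 109, 88, 4532] [324.0, 230.5] [[269.8999938964844, 221.60000610351562], [352.0, 178.5], [382.0, 235.6999969482422], [300.0, 278.79998779296875]]
```

View pics/crop1.png

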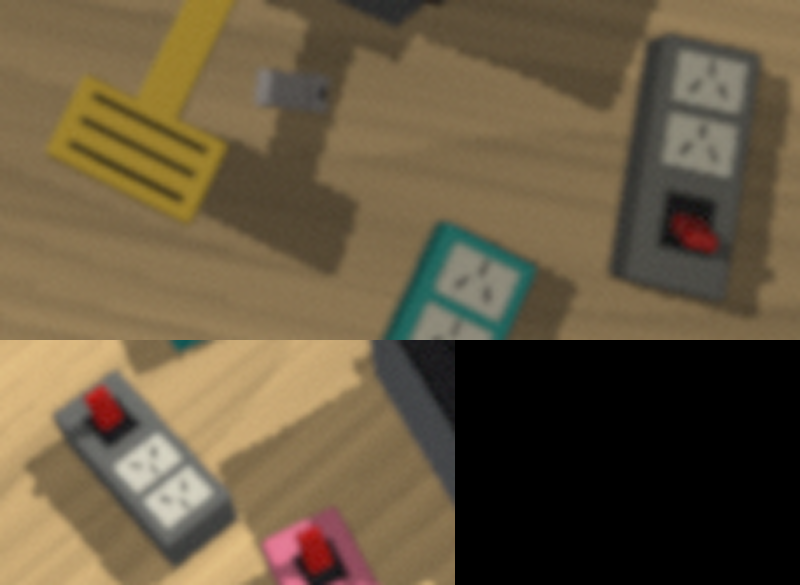

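The crop shows the grey strip with its red switch at top pixel (444,288) and scene pixel (199,264). It leans towards the robot, so it is on. The clip is at crop (292,90). The turquoise strip stands at the lower left, between the two.

```bash
python3 - <<'E'
from h import *
T=dict(np.load("pics/top0.npz"));S=dict(np.load("pics/scene0.npz"))
f=lambda u,v:((u)/4+270-.4,(v)/4+230-.4)
g=lambda u,v:(u/3.5+170-.4,(v-340)/3.5+245-.4)
r=lambda x:np.round(x,4)
sc=[plane(T,f(*p),.045)for p in((668,38),(760,60),(727,300),(630,278))]
print("strip",r(sc).tolist(),"edges",[r(np.linalg.norm(sc[i]-sc[i-1])) for i in range(4)],"cen",r(np.mean(sc,0)))
ax=(sc[0]+sc[1]-sc[2]-sc[3])/2;ys=np.arctan2(ax[1],ax[0]);print("yaw",ys)
cen=np.mean(sc,0)[:2];x=np.array([np.cos(ys),np.sin(ys)]);print("pivot",r(cen-.035*x),"tip exp",r(cen-(.035+.0148)*x))
print("tip tri",[r(q) for q in tri(T,f(703,241),S,g(97,388))],"plane",r(plane(T,f(703,241),.076)),r(plane(S,g(97,388),.076)))
print("red cen tri",tri(T,(443.1,288.2),S,(199.3,264.5)))
pc=[plane(T,f(*p),.110)for p in((90,77),(228,148),(193,222),(48,150))]
print("pad",r(pc).tolist(),"edges",[r(np.linalg.norm(pc[i]-pc[i-1])) for i in range(4)],"cen",r(np.mean(pc,0)))
d=(pc[0]+pc[3]-pc[1]-pc[2]);print("filter yaw from pad",np.arctan2(d[1],d[0])-np.pi/2)
# scene pad: contour
m=cv2.inRange(cv2.cvtColor(S["img"],cv2.COLOR_RGB2HSV),(20,150,90),(34,255,255))
m[193:]=0;p=np.argwhere(m)[:,::-1];print("scene pad box",cv2.boxPoints(cv2.minAreaRect(p.astype(np.float32))).round(1).tolist())
c=cv2.boxPoints(cv2.minAreaRect(p.astype(np.float32))).mean(0);print("pad scene",r(plane(S,c,.11)),"tri",tri(T,np.mean([f(*q) for q in((90,77),(228,148),(193,222),(48,150))],0),S,c))
# lever direction
ar=plane(T,f(165,118),.1);a2=plane(T,(327,215),.09);e=a2-ar;print("lever yaw",np.arctan2(e[1],e[0]),r(a2))
print("clip",r(plane(T,f(292,90),.019)))
# turquoise, pink
for nm,lo,hi in(("turq",(80,120,50),(95,255,255)),("pink",(160,80,80),(173,255,255))):
    b=max(blobs(T["img"],lo,hi),key=lambda q:q[0][4]);print(nm,r([plane(T,q,.045)[:2] for q in cv2.boxPoints(b[2])]).tolist())
E
```

```text
strip [[0.5709, -0.2864, 0.045], [0.5683, -0.3424, 0.045], [0.4259, -0.3395, 0.045], [0.4274, -0.2825, 0.045]] edges [np.float64(0.1435), np.float64(0.056), np.float64(0.1424), np.float64(0.0571)] cen [ 0.4981 -0.3127  0.045 ]
yaw -0.023550365047844617
pivot [ 0.4631 -0.3119] tip exp [ 0.4483 -0.3115]
tip tri [array([ 0.4563, -0.3082,  0.0805]), np.float64(0.0018)] plane [ 0.4554 -0.3113  0.076 ] [ 0.4548 -0.3061  0.076 ]
red cen tri (array([ 0.45972224, -0.31102745,  0.05612754]), np.float64(0.001604712685355279))
pad [[0.4774, 0.0455, 0.11], [0.4538, -0.0369, 0.11], [0.4111, -0.0256, 0.11], [0.4338, 0.0601, 0.11]] edges [np.float64(0.0459), np.float64(0.0858), np.float64(0.0442), np.float64(0.0886)] cen [0.444  0.0108 0.11  ]
filter yaw from pad -0.26857841082151346
scene pad box [[267.70001220703125, 181.0], [297.0, 168.39999389648438], [305.6000061035156, 188.3000030517578], [276.20001220703125, 200.89999389648438]]
pad scene [0.4594 0.0068 0.11  ] tri (array([0.44601037, 0.01362686, 0.09247797]), np.float64(0.00297418527307147))
lever yaw -0.15704728797452955 [ 0.5705 -0.0164  0.09  ]
clip [ 0.4991 -0.0711  0.019 ]
turq [[0.298, -0.129], [0.438, -0.1686], [0.4238, -0.2282], [0.2849, -0.1871]]Traceback (most recent call last):
  File "<stdin>", line 24, in <module>
ValueError: max() iterable argument is empty
```

The pad is at about (0.444,0.011,0.11) and the switch tip at about (0.453,-0.311,0.076). Pad and strip sizes come within about 5 to 10% of those given. Now I'll close the gripper and go to a spot on the robot's side of the grey strip.

```bash
python3 -m inch '[1,-342,-293,-20,0,0,-0.35, 1,-342,-293,-20,0,0,-0.35, 1,-342,-293,-20,0,0,-0.35, 1,-342,-293,-20,0,0,-0.35, 1,-342,-293,-20,0,0,-0.35, 1,-342,-293,-20,0,0,-0.35, 1,-342,-293,-20,0,0,-0.35, 1,-342,-293,-20,0,0,-0.35, 1,-483,-678,0,0,0,-0.35, 1,-483,-678,0,0,0,-0.35, 1,-483,-678,0,0,0,-0.35, 1,-483,-678,0,0,0,-0.35]' 40
cat >>h.py <<'E'
def delta(s,p,rv=None):
    from scipy.spatial.transform import Rotation as Q
    R=Q.from_quat(s["eef_rot"]).as_matrix();return np.round(R.T@(np.array(p)-s["eef_pos"])*1000,1),np.round(R,3).tolist()
E
python3 - <<'E'
from h import *;from rig import manip
s=manip.state();print(s["eef_pos"],s["q"],delta(s,(.40,-.311,.20)))
E
```

```text
time: 1.6
eef_pos: [0.4005, -0.1513, 0.2389]
eef_rot: [0.0, 1.0, 0.0, 0.0]
force: [1.2, 0.8, 1.1]
gripper_width: 0.0001
[ 0.40050823 -0.15125895  0.23894318] [-5.40785559e-01  1.56428924e-01  1.75450268e+00  3.73912910e-04
  1.23057864e+00 -2.11077682e+00] (array([   0.4, -159.8,   38.9]), [[-1.0, 0.001, 0.0], [0.001, 1.0, 0.0], [-0.0, 0.0, -1.0]])
```

```bash
python3 -m inch '[1,15,-160,0,0,0,0, 1,15,-160,0,0,0,0, 1,15,-160,40,0,0,0, 1,15,-160,90,0,0,0, 1,15,-160,90,0,0,0, 1,15,-160,90,0,0,0]'
python3 - <<'E'
from h import *;from rig import manip
from scipy.spatial.transform import Rotation as Q
s=manip.state();w=manip.read_camera("wrist");c=manip.read_camera("top")
M=np.eye(4);M[:3,:3]=Q.from_quat(s["eef_rot"]).as_matrix();M[:3,3]=s["eef_pos"];W=np.linalg.inv(M@w["mount"])
w["R"]=W[:3,:3];w["t"]=W[:3,3]
print(s["eef_pos"])
np.savez("pics/w1.npz",**{k:w[k] for k in("img","fx","fy","cx","cy","R","t")})
for b in blobs(w["img"],(0,150,50),(8,255,255),60):print(b[0],b[1],plane(w,b[1],.07))
a=c["img"][230:330,380:500];a=cv2.resize(a,None,fx=3,fy=3,interpolation=cv2.INTER_CUBIC)
o=np.zeros((400,1000,3),np.uint8);o[:,:640]=w["img"];o[:300,640:]=a
cv2.imwrite("pics/w1.png",cv2.resize(o,(800,320))[:,:,::-1])
E
```

```text
time: 2.35
eef_pos: [0.3865, -0.3096, 0.1505]
eef_rot: [0.0, 1.0, -0.001, 0.001]
force: [-0.6, -0.7, -0.2]
gripper_width: -0.0001
[ 0.38652432 -0.30956009  0.15054009]
[510, 87, 60, 37, 1323] [539.7, 105.1] [ 0.31958663 -0.17196928  0.07      ]
```

View pics/w1.png

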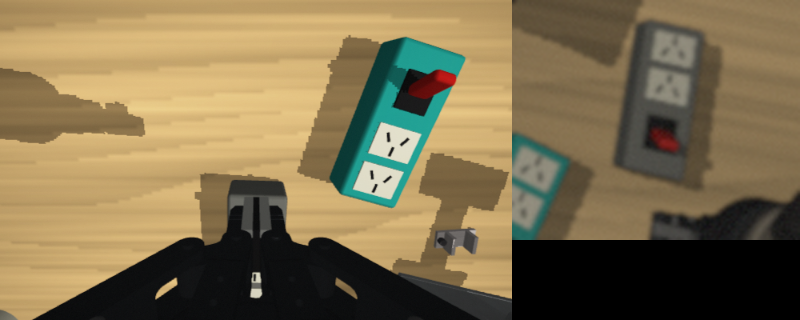

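The wrist camera looks back towards the robot. It shows the turquoise strip and the closed fingertips, and the top inset shows the fingers just in front of the grey strip. I'll descend to about 13 mm above the strip's top and push forward.

```bash
python3 -m inch '[1,0,-1,45,0,0,0, 1,0,-1,91,0,0,0, 1,0,-1,91,0,0,0, 1,-25,-1,91,0,0,0, 1,-45,-1,91,0,0,0, 1,-52,-1,91,0,0,0, 1,-59,-1,91,0,0,0, 1,-66,-1,91,0,0,0, 1,-66,-1,91,0,0,0]'
python3 - <<'E'
from h import *;from rig import manip
s=manip.state();print(s["eef_pos"],s["force"])
E
```

```text
time: 3.58
eef_pos: [0.4521, -0.3105, 0.0583]
eef_rot: [0.0, 1.0, -0.0, 0.0]
force: [0.4, 0.4, 0.3]
gripper_width: 0.0002
[ 0.45210519 -0.31047395  0.05833793] [0.43068815 0.43696701 0.27035021]
```

```bash
for i in 1; do python3 -m inch '[1,-3,0,0,0,0,0, 1,-6,0,0,0,0,0]'; done; python3 -m inch '[1,-3,0,0,0,0,0, 1,-6,0,0,0,0,0]'
python3 - <<'E'
from h import *;from rig import manip
for n in("scene","top"):
    c=manip.read_camera(n);print(n,[(b[0],b[1]) for b in blobs(c["img"],(0,170,60),(6,255,255),15)])
    a=c["img"][225:325,390:510] if n=="top" else c["img"][235:325,160:268]
    a=cv2.resize(a,(480,400),interpolation=cv2.INTER_CUBIC);o=a if n=="scene" else np.hstack([o,a])
cv2.imwrite("pics/sw2.png",cv2.resize(o,(800,333))[:,:,::-1])
E
```

```text
time: 3.82
eef_pos: [0.4566, -0.3104, 0.0579]
eef_rot: [0.0, 1.0, 0.0, -0.001]
force: [-13.0, -2.6, 7.6]
gripper_width: -0.0004
time: 4.08
eef_pos: [0.4573, -0.3103, 0.0578]
eef_rot: [-0.0, 1.0, 0.001, -0.007]
force: [-35.5, -6.3, 19.6]
gripper_width: -0.0
scene [([376, 54, 6, 5, 20], [378.3, 56.0]), ([397, 64, 6, 6, 25], [399.2, 66.5]), ([208, 199, 8, 11, 58], [211.3, 204.5]), ([199, 264, 7, 7, 33], [202.0, 267.0]), ([256, 300, 9, 12, 74], [259.8, 305.5])]
top [([434, 199, 8, 9, 48], [437.7, 202.6]), ([441, 279, 7, 3, 15], [444.3, 279.7])]
```

View pics/sw2.png

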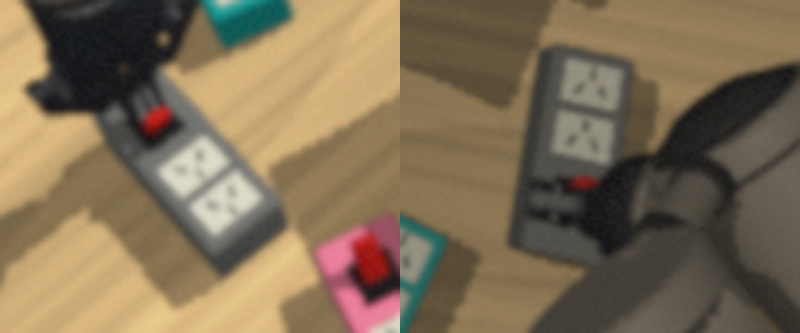

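The fingers drove the switch to a hard stop: 35 N with the finger face at x≈0.468, as expected for off. I'll back away, rise and go above the pad.

```bash
python3 -m inch '[1,22,0,0,0,0,0, 1,22,0,-50,0,0,0, 1,22,0,-110,0,0,0, 1,18,321,-120,0,0,0, 1,18,321,-120,0,0,0, 1,18,321,-120,0,0,0, 1,18,321,-120,0,0,0, 1,18,321,-120,0,0,0, 1,18,321,-120,0,0,0, 1,18,321,-90,0,0,0, 1,18,321,-90,0,0,0]'
python3 - <<'E'
from h import *;from rig import manip
s=manip.state();print(s["eef_pos"],s["force"])
for n in("scene","top"):
    c=manip.read_camera(n);print(n,[(b[0],b[1]) for b in blobs(c["img"],(0,170,60),(6,255,255),15)])
    if n=="top":print("switch tip/red at z .07",[plane(c,b[1],.07) for b in blobs(c["img"],(0,170,60),(6,255,255),15) if 435<b[1][0]<450])
    uv=c["R"]@s["eef_pos"]+c["t"];print("tcp px",c["fx"]*uv[0]/uv[2]+c["cx"],c["fy"]*uv[1]/uv[2]+c["cy"])
    a=c["img"][205:310,265:465] if n=="top" else c["img"][130:235,170:370]
    a=cv2.resize(a,(800,420),interpolation=cv2.INTER_CUBIC);o=a if n=="scene" else np.vstack([o,a])
cv2.imwrite("pics/p3.png",cv2.resize(o,(570,600))[:,:,::-1])
E
```

```text
time: 5.55
eef_pos: [0.445, 0.0106, 0.1467]
eef_rot: [0.001, 1.0, 0.0, -0.002]
force: [-0.4, -0.3, -0.5]
gripper_width: -0.0006
[0.44500355 0.01057488 0.14674172] [-0.43595132 -0.25641222 -0.48941451]
scene [([376, 54, 6, 5, 22], [378.4, 56.0]), ([397, 64, 6, 6, 23], [399.1, 66.5]), ([208, 199, 8, 11, 56], [211.3, 204.4]), ([198, 263, 8, 9, 41], [201.8, 266.9]), ([256, 300, 9, 12, 74], [259.9, 305.7])]
tcp px 283.2539029758776 172.6451633089208
top [([434, 200, 8, 7, 41], [437.9, 202.9]), ([438, 279, 12, 9, 63], [443.6, 282.6]), ([369, 332, 9, 12, 67], [372.7, 337.7])]
switch tip/red at z .07 [array([ 0.65337679, -0.27099661,  0.07      ]), array([ 0.47091153, -0.30738517,  0.07      ])]
tcp px 304.14827670126726 265.8667441885484
```

View pics/p3.png

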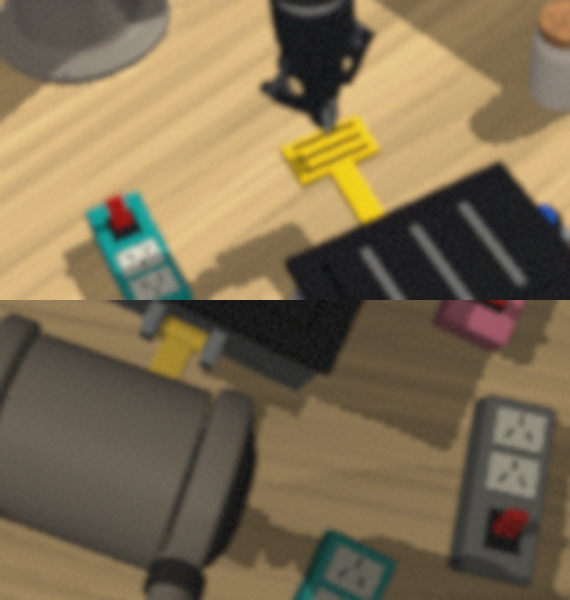

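The switch now leans away, so it is off. The fingertips are above the pad centre, which would project to about (283,182) in the scene view. Now I'll press down.

```bash
python3 -m inch '[1,0,0,30,0,0,0, 1,0,0,36,0,0,0, 1,0,0,40,0,0,0, 1,0,0,44,0,0,0, 1,0,0,49,0,0,0, 1,0,0,54,0,0,0, 1,0,0,59,0,0,0, 1,0,0,64,0,0,0, 1,0,0,68,0,0,0, 1,0,0,72,0,0,0, 1,0,0,75,0,0,0, 1,0,0,75,0,0,0]'; python3 -m inch '[1,0,0,2,0,0,0, 1,0,0,2,0,0,0]'
```

```text
time: 7.15
eef_pos: [0.4466, 0.0104, 0.0732]
eef_rot: [0.0, 1.0, -0.0, 0.001]
force: [-1.7, -0.0, 3.2]
gripper_width: 0.0002
time: 7.4
eef_pos: [0.4468, 0.0104, 0.0727]
eef_rot: [0.0, 1.0, -0.0, 0.001]
force: [-6.7, 0.7, 21.1]
gripper_width: -0.0003
```

The force rose to 21 N, so the lever is on its stop. I'll hold and check.

```bash
python3 -m inch '[1,0,0,0,0,0,0, 1,0,0,0,0,0,0, 1,0,0,0,0,0,0, 1,0,0,0,0,0,0, 1,0,0,0,0,0,0, 1,0,0,0,0,0,0, 1,0,0,0,0,0,0, 1,0,0,0,0,0,0, 1,0,0,0,0,0,0, 1,0,0,0,0,0,0, 1,0,0,0,0,0,0, 1,0,0,0,0,0,0]'
python3 -m inch '[1,0,0,0,0,0,0, 1,0,0,0,0,0,0, 1,0,0,0,0,0,0, 1,0,0,0,0,0,0, 1,0,0,0,0,0,0, 1,0,0,0,0,0,0, 1,0,0,0,0,0,0, 1,0,0,0,0,0,0]'
python3 - <<'E'
from h import *;from rig import manip
c=manip.read_camera("scene");cv2.imwrite("pics/up4.png",c["img"][80:320,150:470,::-1])
E
```

```text
time: 8.9
eef_pos: [0.4468, 0.0104, 0.0727]
eef_rot: [0.0, 1.0, -0.0, 0.001]
force: [-6.8, 0.0, 21.1]
gripper_width: -0.0004
time: 9.9
eef_pos: [0.4468, 0.0104, 0.0727]
eef_rot: [0.0, 1.0, -0.0, 0.001]
force: [-7.0, -0.9, 21.0]
gripper_width: -0.0
```

View pics/up4.png

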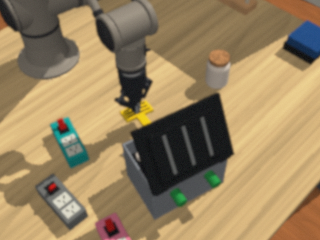

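The picture shows the lid swung fully up, the fingertips on the pad, and the switch still leaning away. I'll lift at about 10 mm/s.

```bash
for k in 1; do python3 -m inch '[1,0,0,-1.2,0,0,0, 1,0,0,-2.4,0,0,0, 1,0,0,-3.6,0,0,0, 1,0,0,-4.8,0,0,0, 1,0,0,-6,0,0,0, 1,0,0,-7.2,0,0,0, 1,0,0,-8.4,0,0,0, 1,0,0,-9.6,0,0,0, 1,0,0,-10.8,0,0,0, 1,0,0,-12,0,0,0, 1,0,0,-13.2,0,0,0, 1,0,0,-14.4,0,0,0]'; done
python3 -m inch '[1,0,0,-1.2,0,0,0, 1,0,0,-2.4,0,0,0, 1,0,0,-3.6,0,0,0, 1,0,0,-4.8,0,0,0, 1,0,0,-6,0,0,0, 1,0,0,-7.2,0,0,0, 1,0,0,-8.4,0,0,0, 1,0,0,-9.6,0,0,0, 1,0,0,-10.8,0,0,0, 1,0,0,-12,0,0,0, 1,0,0,-13.2,0,0,0, 1,0,0,-14.4,0,0,0]'
python3 -m inch '[1,0,0,-1,0,0,0, 1,0,0,-2,0,0,0, 1,0,0,-3,0,0,0, 1,0,0,-4,0,0,0, 1,0,0,-5,0,0,0, 1,0,0,-6,0,0,0, 1,0,0,-7,0,0,0, 1,0,0,-8,0,0,0, 1,0,0,-9,0,0,0, 1,0,0,-10,0,0,0]'
```

```text
time: 11.45
eef_pos: [0.446, 0.0106, 0.0856]
eef_rot: [0.0, 1.0, 0.0, -0.0]
force: [-1.7, -1.0, 4.2]
gripper_width: -0.0001
time: 12.95
eef_pos: [0.4469, 0.0105, 0.1003]
eef_rot: [0.0, 1.0, -0.0, 0.001]
force: [0.6, -1.9, 5.4]
gripper_width: -0.0003
time: 14.2
eef_pos: [0.4483, 0.0101, 0.1108]
eef_rot: [0.0, 1.0, -0.0, 0.003]
force: [4.0, -2.8, 5.4]
gripper_width: 0.0002
```

```bash
python3 -m inch '[1,0,0,-0.7,0,0,0, 1,0,0,-1.4,0,0,0, 1,0,0,-2.1,0,0,0, 1,0,0,-2.8,0,0,0, 1,0,0,-3.5,0,0,0, 1,0,0,-4.2,0,0,0, 1,0,0,-5,0,0,0, 1,0,0,-5.7,0,0,0, 1,0,0,-6.4,0,0,0, 1,0,0,-7,0,0,0]'
```

```text
time: 15.45
eef_pos: [0.4461, 0.0106, 0.117]
eef_rot: [0.0, 1.0, 0.0, 0.0]
force: [0.2, -0.1, -0.0]
gripper_width: 0.0003
```

Contact is free. I'll lift well clear and move back, then check.

```bash
python3 -m inch '[1,0,0,-2,0,0,0, 1,0,0,-8,0,0,0, 1,0,0,-40,0,0,0, 1,0,0,-80,0,0,0, 1,40,0,-110,0,0,0, 1,40,0,-110,0,0,0, 1,40,0,-110,0,0,0]'
python3 - <<'E'
from h import *;from rig import manip
s=manip.state();print(s["eef_pos"],s["force"],np.abs(s["joint_vel"]).max())
T=dict(np.load("pics/top0.npz"));S=dict(np.load("pics/scene0.npz"))
o=[]
for n,r in(("scene",S),("top",T)):
    c=manip.read_camera(n);print(n,[b[1] for b in blobs(c["img"],(0,170,60),(6,255,255),15)],"lid",[b[:2] for b in blobs(c["img"],(0,0,0),(180,120,48),1500)])
    o.append(np.vstack([r["img"],c["img"]])[:, 150:470] )
cv2.imwrite("pics/end5.png",cv2.resize(np.hstack(o),(480,600))[:,:,::-1])
E
```

```text
time: 16.32
eef_pos: [0.4064, 0.0106, 0.2269]
eef_rot: [0.0, 1.0, 0.0, 0.0]
force: [-0.5, 0.2, -0.5]
gripper_width: -0.0001
[0.40640486 0.01063397 0.22691951] [-0.46786123  0.22488456 -0.47598377] 0.029523042139513896
scene [[378.2, 55.9], [399.2, 66.5], [211.4, 204.5], [201.6, 266.8], [260.0, 305.7]] lid [([271, 188, 109, 87, 4506], [323.9, 230.6])]
top [[438.1, 202.7], [443.6, 282.8], [372.8, 337.4]] lid [([279, 122, 131, 112, 7444], [347.5, 177.7])]
```

View pics/end5.png

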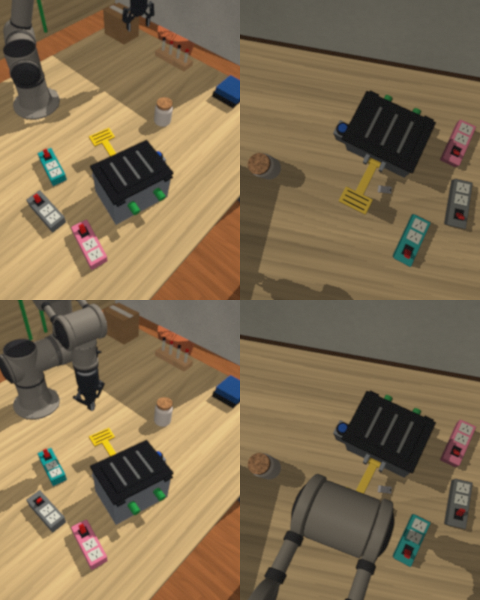

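The before/after picture shows the lid shut where it was at the start, with its scene blob at (323.9,230.6) against (324.0,230.5) before. The jar and the pad look unmoved, the switch leans away, and the robot is clear.

```bash
python3 -c "
from rig import manip;print(manip.finish_job())"
```

```text
the job is handed in; nothing more can be done
None
```

I did the whole job and handed it in at about 16 s of the 58 s allowed; `finish_job()` gives no verdict.

- **Switch:** I pushed the grey strip's red switch over until it hit its stop (35 N). Later pictures show it leaning away from the robot.
- **Lid up:** I pressed the yellow lever onto its stop with closed fingertips (about 21 N). I held it there for about 2.5 s, and a picture in that time shows the lid fully up.
- **Lid down:** I eased the lever up at about 6 to 10 mm/s until the contact force dropped to zero, then lifted the gripper clear.

**Last checks:** The lid's outline matched the start within about 0.1 pixel in the scene view. In the top view it was off by less than a pixel, with the arm close to the filter. The switch was off, the force was near zero, and the jar looked unmoved. I checked the clip and the priming button only by eye, in small pictures where the arm hides part of the scene. I could not read the lid's closing speed directly.

**Disagreements:** My first pad positions from the two cameras differed by about 15 mm in x, because the scene-view mask cut into the pad. I used the top-view one, and the press worked there. The strip and pad also measured up to about 12% smaller than the sizes given, which made no difference to the moves.

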